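Press the drawer catch down and push the drawer home past its pins

TASK

Shut the small drawer, which is kept ajar by two pins on a sprung steel catch plate: press the plate down with a fingertip so the pins sink, and while holding it down push the drawer's front board over the pins until the drawer is fully home against its cabinet. Then let the plate spring back up so that the pins lock the drawer shut, and take the hand clear. Only press and push: do not lift the drawer, and leave the other things on the worktop where they are.

Things in the scene. Friction and masses are not known exactly. Their poses are not given: they have to be found in the camera images.
- unit: Low wooden drawer cabinet with a landing, fixed. Origin: on the worktop under the middle of the cabinet's front face. x = the way the drawer closes (level), y across, z up. Cabinet: x 0 to 180 mm, 190 wide, 67 high. Landing: x -160 to 0; two runners, tops 30 mm high, at |y| 70 to 95 mm, the steel catch plate between them.
- drawer: Loose open wooden drawer (0.55 to 0.95 kg) sliding along the unit's x. Origin: lower edge of its front board's back face, middle; axes as the unit's. Front board 190 wide, 14 thick (x -14 to 0), 34 mm high, from 30 to 64 mm above the worktop; box behind it 90 wide, 165 long, 28 high. Starts at unit x -75 to -30 mm; fully home x = 0, board against the cabinet.
- drawer_front (a point): Middle of the outer (robot-side) face of the drawer's front board, 47 mm above the worktop; fully home it is at unit x = -0.014. This is the face to push, towards the unit's +x.
- catch (a joint): Sprung steel catch plate with two pins: how far it is pressed down, m; 0 = up at rest, 0.016 = on its stop. Moves straight down, springs back (about 2 N to start, 5 N at 12 mm). Plate x -155 to -14, y -65 to 65 mm in the unit's frame, 5 thick, top 28 mm above the worktop when up; it runs on under the drawer. Press it anywhere on the robot's side of the front board.
- catch_plate (a point): Middle of the catch plate's top face at unit x -100 mm, 28 mm above the worktop when up; moves down with the plate.
- catch_pin (a point): Top of the catch pin on the +y side (unit x -22, y +56 mm; 39 mm above the worktop when up); its twin is at y -56. 8 mm round, 11 mm tall on the plate. Up, they block the front board's lower edge, from its cabinet side at the start; with the plate 9 mm or more down the board passes over. With the drawer home they rise on its outer side, 4 mm off. A finger fits between them.
- canister: Closed blue plastic canister, 90 mm diameter, 120 mm tall, standing beside the unit; origin under its middle. Leave alone.
- jar: Glass jar with steel lid, 64 mm diameter, 85 mm tall, standing beside the unit; origin under its middle. Leave alone.
- saucer: Ceramic saucer of nuts, 104 mm diameter, 18 mm high, on the back part of the cabinet's top; origin under its middle. Leave alone.
- spoon_rest: Dark wooden spoon rest (tray 220 x 85 x 18 mm) beside the unit, on its +y side; origin under its middle. Leave alone.
- gauge_rod: Flat aluminium gauge rod, about 185 mm long, lying in the spoon rest; origin under its middle. Leave alone.
- spanner: Steel spanner lying flat beside the unit, beyond the jar and canister; origin under its middle. Leave alone.

How it is judged (in metres and radians):
On the way, in this order (a step that is already met when the one before it is completed fails the run):
1. the catch plate is pressed down (9 mm or more) while the drawer is still ajar (value of joint catch above 0.009 m and x of drawer_front in the frame of unit below -0.034 m), for 0.1 s.
2. the drawer is home, past the pins (x of drawer_front in the frame of unit above -0.019 m), for 0.2 s.
At the end, for the whole second after the job is handed in: The drawer is shut to within 5 mm of the cabinet's face and still, sitting down on its runners (within 6 mm), and the catch plate has sprung back up (within 3 mm) with its pins in front of the board (x of drawer_front in the frame of unit above -0.019 m and z of drawer_front in the frame of unit below 0.053 m and value of joint catch below 0.003 m and linear speed of drawer below 0.02 m/s); the robot touches nothing.
It fails at once if the drawer is lifted (front board more than 12 mm up) (z of drawer_front in the frame of unit above 0.059 m).
It fails at once if a bystander is moved or lifted by more than 30 mm (distance of any of canister, jar, saucer, spoon_rest, gauge_rod, spanner from where it was at the start of the episode above 0.03 m).
It also fails if it takes over 35 s, if anything falls off the work surface, if the arm or the gripper's body presses on something with over 40 N, if the wrist force passes 120 N, or if a joint passes its speed limit or range.

ROBOT

A 7-joint arm with a two-finger parallel gripper is mounted at the origin on the work surface. World frame = base frame: x ahead of the robot, y to its left, z up, the work surface at z = 0. Lengths are in m, angles in degrees, forces in N, time in s.
With the tool pointing down it reaches from about 0.425 to 1.025 m from the base axis. Payload 3.6 kg.
Tool frame: the origin (TCP) lies midway between the tips of the shut fingers; the grasp point (between the pads) lies 19 mm behind it (ctrl.pinch_z is the distance from the TCP to the grasp point, in m); z points along the fingers, y is the line along which they close (so a half turn about z gives the same grasp; the last joint's range is limited). The gripper opens to 85 mm and grips with 20 to 120 N. Pads are 22 mm wide; open, the fingers measure 114 mm over their backs; the gripper's body (76 mm by 85 mm) begins 54 mm behind the grasp point. The pads swing forward as they close: fully open they stand 13 mm farther back than shut.
Start: joints at [62.596, 33.873, 2.773, 92.16, -1.908, 54.013, -1.931], TCP at [0.272, -0.672, 0.231] pointing down, gripper open.
Joint ranges: [-153.93, 153.93], [-27.13, 128.08], [-72.61, 78.16], [10.71, 143.7], [-87.88, 267.88], [4.46, 118.87], [-176.78, 176.78]. Speed limits (degrees/s): [147.25, 147.25, 180, 180, 180, 180, 180].

INTERFACE

Orientations are given as a 3x3 rotation matrix whose columns are the frame's x, y, z axes.
In Python, from bench import ctrl gives the robot as it stands.
- The arm moves only by the tool step_arm, never from a script. Its argument "series" is a list of rows, each a list of 5 numbers: the gripper's target within -1 to 1 (shut at 1, half-way at 0, fully open at -1), then the shift along the tool's x, y, z in mm, then the turn about the tool's z in rad. A call has exactly 8 rows; each row shifts and turns the commanded pose from where the row before left it, along the tool's axes as they then stand; what a row does not reach is not made up. A row lasts 1/12 s, in which the tool goes at most 41.7 mm and 7.16 degrees, less where a joint would pass 70% of its speed; a pose out of reach is approached as far as the arm can. A call with a gripper value outside its range is refused whole. The fingers move at their own pace and stop on an object; "squeeze" is the grip in N (left out, the last holds). Time passes only in rows, so rows that do not move let the fingers close, or fill a call up. It gives the time, the measured TCP pose, the force, the opening and the grip force at its end, in the units of the state.
- ctrl.read_state(): the state, without advancing time (a new reading comes with each control period).
- ctrl.grab_frame(name): name is "scene" or "top" or "wrist"; returns a dict with "color" (384x512x3 uint8, red, green, blue), "intrinsics" (3x3 intrinsics, pixels), "dist" ([k1, k2, p1, p2, k3] as OpenCV has them; the pictures are not rectified), "origin" and "orientation" of the camera in the world. Camera axes: x right, y down, z forward; pixel columns grow to the right and rows downward; lengths in m; the calibration is good to about 2 mm. A picture is of the moment at which its call begins. There is no depth.
- ctrl.sign_off(): hands the job in; it is judged then, once.
Trained networks look in a picture, given as the dict that the camera call returned (one of the last four; its "shot" number tells which), for a name from the list of things; names that differ only in an ending like _2 or _b are one class to them, and where a whole thing is asked for, a point or a joint stands for the part that bears it (a point fixed in the world has none). Each returns a list of dicts, best first, with "score" (0 to 1); they miss things now and then, are a little off and sometimes report something else, mostly with a low value. They report only what shows in the picture. A call takes as long as a camera call.
- ctrl.silhouettes(picture, query): "pixels" (384x512 bool, what is visible of it) and "rect" ([centre column, centre row, width, height] in pixels, round what is visible of it).
The state is a dict: "t": time; "qpos": joint angles; "joint_vel": joint speeds; "tau": joint torques, N m; "tcp_pos": TCP position; "eef_rot": TCP orientation; "force": force on the tool from outside, world axes, zero at the start; "wrist_torque": the same for the moment, N m; "finger_gap": finger opening in m; "grasp_force": force on a finger pad.
Only numpy, scipy, OpenCV 4.12 (cv2) and the standard library are available. Lean on these libraries where they do the work, as an engineer would, in place of code of your own. Each camera call takes 0.05 s, during which the arm holds its last target. There are 200 camera calls.

## Working session

There is one attempt and no reset: what is moved stays moved. The work goes in short steps, Python scripts to look and compute and a tool call to move; the robot and the scene stay as the last step left them, time stands still between calls to the robot, and variables do not carry over. Pictures are saved under pics/ and viewed, at most 10 in all, crops included, and the job is handed in when it is done.

Besides the shell and the picture viewer there is one more tool, called after "Call:" as a command line: name --pt "numbers of a row" for each row, then --argument value for the rest. step_arm: Moves the arm, as the interface text tells. Its arguments: {"type":"object","properties":{"series":{"type":"array","items":{"type":"array","items":{"type":"number"}}},"squeeze":{"type":"number"}},"required":["series"]}

```bash
mkdir -p pics; ls; python3 - <<'E'
from bench import ctrl
import cv2,numpy as np
np.set_printoptions(precision=4,suppress=True)
s=ctrl.read_state(); print(s['t'],s['tcp_pos'],s['eef_rot'],s['force'],s['finger_gap'])
ims=[]
for n in['scene','top']:
    p=ctrl.grab_frame(n); cv2.imwrite(f'pics/{n}0.png',p['color'][...,::-1])
    print(n,p['intrinsics'],p['dist'],p['origin'],p['orientation'])
    for q in['unit','drawer','catch']:
        for d in ctrl.silhouettes(p,q)[:2]: print(q,round(d['score'],2),d['rect'])
E
```

```text
pics
0.0 [ 0.2718 -0.6712  0.2302] [[ 0.9269  0.3754 -0.001 ]
 [ 0.3754 -0.9269  0.002 ]
 [-0.0001 -0.0022 -1.    ]] [0.0055 0.0414 0.5582] 0.08532281489519603
scene [[361.1505   0.     251.0476]
 [  0.     361.1505 191.6104]
 [  0.       0.       1.    ]] [-0.1164  0.      0.      0.      0.    ] [1.1168 0.3308 0.8645] [[-0.5444  0.6771 -0.4951]
 [ 0.8387  0.4277 -0.3372]
 [-0.0166 -0.5988 -0.8007]]
unit 0.59 [270.9, 223.6, 136.3, 112.6]
drawer 0.96 [291.4, 196.7, 43.7, 52.3]
catch 0.68 [305.3, 197.1, 46.0, 54.5]
top [[381.607    0.     247.3613]
 [  0.     381.607  192.3474]
 [  0.       0.       1.    ]] [-0.078  0.     0.     0.     0.   ] [ 0.5524 -0.0009  1.1566] [[-0.0276 -0.9972  0.0692]
 [-0.9993  0.0292  0.0222]
 [-0.0242 -0.0686 -0.9974]]
unit 0.64 [229.8, 193.5, 87.6, 129.7]
unit 0.6 [281.7, 240.8, 29.2, 30.3]
drawer 0.84 [224.2, 208.2, 57.7, 34.2]
catch 0.83 [221.8, 224.9, 53.0, 53.0]
```

```bash
python3 - <<'E'
import cv2
a=cv2.imread('pics/top0.png')[100:290,130:380]; cv2.imwrite('pics/top0c.png',cv2.resize(a,None,fx=3.1,fy=3.1,interpolation=cv2.INTER_CUBIC))
a=cv2.imread('pics/scene0.png')[100:310,160:400]; cv2.imwrite('pics/scene0c.png',cv2.resize(a,None,fx=2.8,fy=2.8,interpolation=cv2.INTER_CUBIC))
E
```

```text
(no output)
```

View pics/top0c.png

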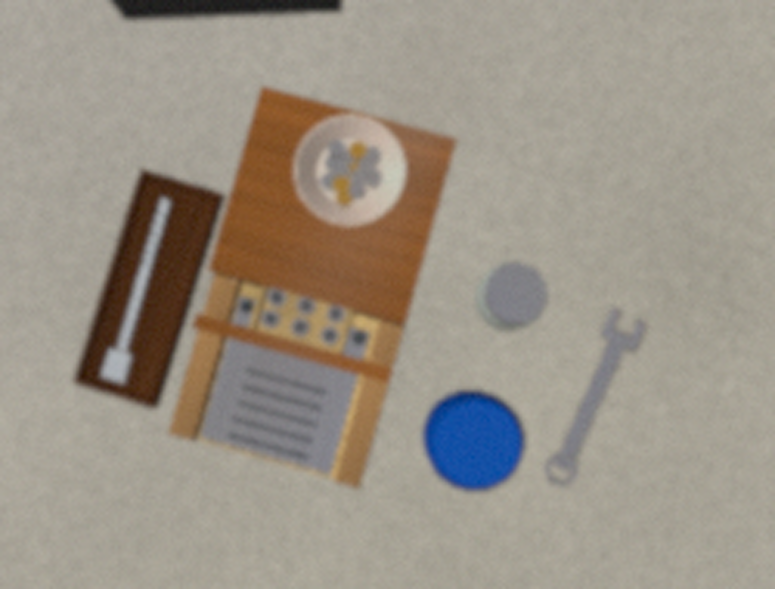

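View pics/scene0c.png

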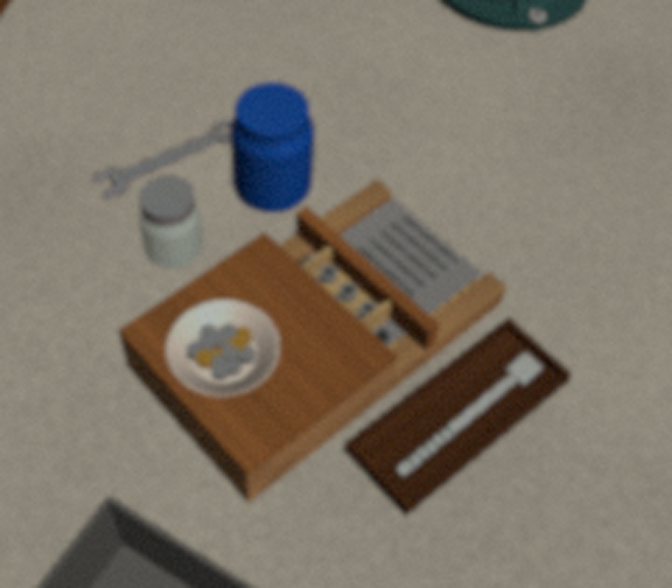

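The top view shows the unit turned about 15° clockwise. Its cabinet-top corners are at crop pixels (262,88), (456,138), (402,325) and (211,270), and the runner ends at (170,434) and (360,487). The front board's outer edge runs from (197,328) to (386,378). The scene view agrees: drawer ajar, plate clear, canister and jar on the -y side. Next I fit the unit's pose from these points.

```bash
cat > h.py <<'E'
import numpy as np,cv2
from scipy.optimize import least_squares
def proj(p,X):
    R=np.array(p['orientation']).T; t=-R@np.array(p['origin'])
    return cv2.projectPoints(np.array(X,float),cv2.Rodrigues(R)[0],t,np.array(p['intrinsics']),np.array(p['dist'],float))[0][:,0]
def world(u,X):
    X=np.array(X,float); c,s=np.cos(u[2]),np.sin(u[2])
    return np.c_[u[0]+c*X[:,0]-s*X[:,1],u[1]+s*X[:,0]+c*X[:,1],X[:,2]]
E
python3 - <<'E'
from bench import ctrl
from h import *
np.set_printoptions(precision=4,suppress=True)
t=ctrl.grab_frame('top'); s=ctrl.grab_frame('scene')
M=[[.18,.095,.067],[.18,-.095,.067],[0,-.095,.067],[0,.095,.067],[-.16,.095,.03],[-.16,-.095,.03]]
it=np.array([[262,88],[456,138],[402,325],[211,270],[170,434],[360,487]])/3.1+[130,100]
Ms=[M[i] for i in(0,1,2,3)]
is_=np.array([[250,462],[122,332],[265,235],[396,356]])/2.8+[160,100]
f=lambda u:np.r_[(proj(t,world(u,M))-it).ravel(),(proj(s,world(u,Ms))-is_).ravel()]
r=least_squares(f,[.55,0,-.27],loss='soft_l1'); u=r.x; print(u,np.degrees(u[2])); print(f(u).reshape(-1,2))
r2=least_squares(lambda u:f(u)[:12],u); print('top only',r2.x)
np.save('u.npy',u)
# board outer top edge
o=np.array([[197,328],[386,378]])/3.1+[130,100]
g=lambda d:(proj(t,world(u,[[d[0],.095,.064],[d[1],-.095,.064]]))-o).ravel()
print('board outer x',least_squares(g,[-.06,-.06]).x)
S=ctrl.read_state(); tp=np.array(S['tcp_pos']);R=np.array(S['eef_rot'])
for x in(-.1,-.12): 
    w=world(u,[[x,0,.15]])[0]; print('target',w,'tool shift mm',R.T@(w-tp)*1000)
print('turn rad',np.arctan2(R[1,0],R[0,0])-u[2])
E
```

```text
[ 0.6195  0.0771 -0.2957] -16.943248482226085
[[-0.569  -0.6742]
 [ 0.0108 -0.0539]
 [ 1.0705 -0.2351]
 [-1.0545  0.0663]
 [-0.5355  0.2453]
 [ 0.119   0.5589]
 [-0.5378  3.658 ]
 [-1.1199 -0.7629]
 [-0.0585 -1.3114]
 [ 1.0138 -0.5692]]
top only [ 0.6195  0.0767 -0.2979]
board outer x [-0.0543 -0.0523]
target [0.5239 0.1062 0.15  ] tool shift mm [ 525.474  -626.7649   81.2875]
target [0.5047 0.1121 0.15  ] tool shift mm [ 509.9297 -639.3496   81.2888]
turn rad 0.6805665352471626
```

Call:
step_arm --pt "1 22 -27 0 0" --pt "1 22 -27 0 0" --pt "1 22 -27 0 0" --pt "1 22 -27 0 0" --pt "1 22 -27 0 0" --pt "1 22 -27 0 0" --pt "1 22 -27 0 0" --pt "1 22 -27 0 0" --squeeze 60

```text
t: 1.17
tcp_pos: [0.3546, -0.4042, 0.2316]
eef_rot: [[0.927, 0.375, 0.001], [0.375, -0.927, -0.001], [0.0, 0.001, -1.0]]
force: [1.0, 0.2, 0.5]
finger_gap: 0.0001
grasp_force: 0.0
```

Call:
step_arm --pt "1 22 -27 0 0" --pt "1 22 -27 0 0" --pt "1 22 -27 0 0" --pt "1 22 -27 0 0" --pt "1 22 -27 0 0" --pt "1 22 -27 0 0" --pt "1 22 -27 0 0" --pt "1 22 -27 0 0"

```text
t: 1.83
tcp_pos: [0.4367, -0.1379, 0.2317]
eef_rot: [[0.927, 0.375, 0.001], [0.375, -0.927, -0.0], [0.001, 0.001, -1.0]]
force: [1.1, -0.2, -0.3]
finger_gap: -0.0002
grasp_force: 0.0
```

Call:
step_arm --pt "1 22 -27 0 0" --pt "1 22 -27 0 0" --pt "1 22 -27 0 0" --pt "1 22 -27 0 0" --pt "1 22 -27 0 0" --pt "1 22 -27 0 0" --pt "1 22 -27 0 0" --pt "1 0 0 0 0"

```text
t: 2.5
tcp_pos: [0.5107, 0.1026, 0.2323]
eef_rot: [[0.923, 0.385, 0.005], [0.385, -0.923, 0.006], [0.007, -0.004, -1.0]]
force: [0.8, 0.7, 0.9]
finger_gap: 0.0
grasp_force: 0.0
```

Call:
step_arm --pt "1 0 0 0 0.11" --pt "1 0 0 0 0.11" --pt "1 0 0 0 0.11" --pt "1 0 0 0 0.11" --pt "1 0 0 0 0.11" --pt "1 0 0 0 0.11" --pt "1 0 0 0 0.02" --pt "1 0 0 0 0"

```text
t: 3.17
tcp_pos: [0.5081, 0.0935, 0.2315]
eef_rot: [[0.957, -0.289, 0.0], [-0.289, -0.957, -0.0], [0.0, -0.0, -1.0]]
force: [0.2, -0.0, -0.8]
finger_gap: 0.0001
grasp_force: 0.0
```

```bash
python3 - <<'E'
from bench import ctrl
from h import *
np.set_printoptions(precision=4,suppress=True)
u=np.load('u.npy'); S=ctrl.read_state(); tp=np.array(S['tcp_pos']);R=np.array(S['eef_rot'])
print('shift to -0.1,0', R.T@(world(u,[[-.1,0,.04]])[0]-tp)*1000,'turn',np.arctan2(R[1,0],R[0,0])-u[2])
p=ctrl.grab_frame('wrist'); a=p['color'][...,::-1].copy()
for X in [[-.16,.095,.03],[-.16,-.095,.03],[0,.095,.067],[0,-.095,.067],[-.053,.095,.064],[-.053,-.095,.064],[-.155,.065,.028],[-.155,-.065,.028]]:
    q=proj(p,world(u,[X]))[0]; print(X,q)
    if abs(q).max()<2000: cv2.circle(a,tuple(int(v) for v in q),3,(0,0,255),1)
cv2.imwrite('pics/w1.png',cv2.resize(a,None,fx=1.5,fy=1.5))
E
```

```text
shift to -0.1,0 [ 11.3408 -16.7374 191.4834] turn 0.002312231553657562
[-0.16, 0.095, 0.03] [170.2957 202.6248]
[-0.16, -0.095, 0.03] [312.931  202.8281]
[0, 0.095, 0.067] [145.0774  68.3675]
[0, -0.095, 0.067] [330.9696  68.683 ]
[-0.053, 0.095, 0.064] [152.1038 121.6278]
[-0.053, -0.095, 0.064] [325.9058 121.9007]
[-0.155, 0.065, 0.028] [192.9067 198.613 ]
[-0.155, -0.065, 0.028] [290.3712 198.7524]
```

View pics/w1.png

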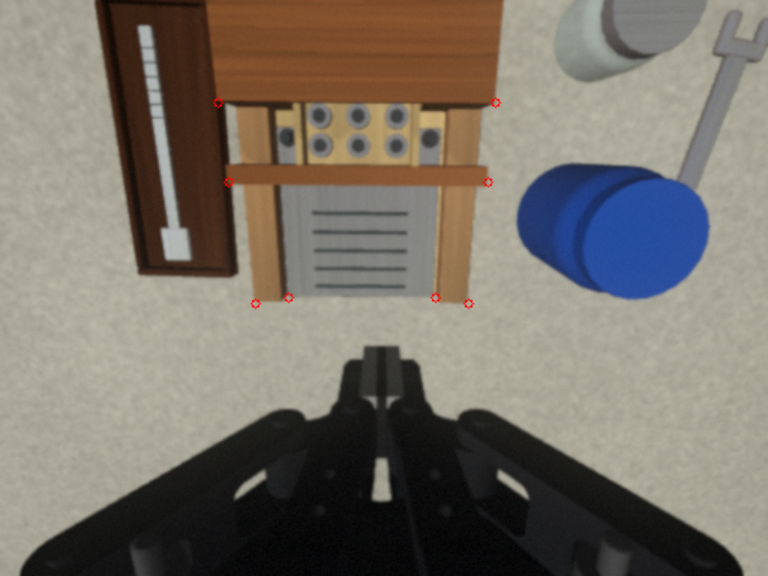

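The wrist view matches the fit. All the projected corners sit on the runner and cabinet corners, and the board's lower edge is at about row 187. The plate between the board and the landing edge (rows 190–295) is clear, so I lower the finger over it.

Call:
step_arm --pt "1 2 -4 25 0" --pt "1 2 -4 25 0" --pt "1 2 -4 25 0" --pt "1 2 -5 25 0" --pt "1 0 0 25 0" --pt "1 0 0 25 0" --pt "1 0 0 25 0" --pt "1 0 0 10 0"

```text
t: 3.88
tcp_pos: [0.5192, 0.1072, 0.0436]
eef_rot: [[0.957, -0.289, -0.004], [-0.289, -0.957, -0.001], [-0.004, 0.002, -1.0]]
force: [0.4, -1.4, -0.4]
finger_gap: 0.0001
grasp_force: 0.0
```

Call:
step_arm --pt "1 0 0 5 0" --pt "1 0 0 5 0" --pt "1 0 0 5 0" --pt "1 0 0 5 0" --pt "1 0 0 5 0" --pt "1 0 0 5 0" --pt "1 0 0 0 0" --pt "1 0 0 0 0"

```text
t: 4.55
tcp_pos: [0.5216, 0.1077, 0.0167]
eef_rot: [[0.957, -0.291, 0.002], [-0.291, -0.957, 0.0], [0.002, -0.001, -1.0]]
force: [1.0, 0.3, 4.5]
finger_gap: 0.0001
grasp_force: 2.4
```

Call:
step_arm --pt "1 4 0 1 0" --pt "1 4 0 0 0" --pt "1 4 0 0 0" --pt "1 4 0 0 0" --pt "1 4 0 0 0" --pt "1 4 0 0 0" --pt "1 3 0 0 0" --pt "1 3 0 0 0"

```text
t: 5.22
tcp_pos: [0.5467, 0.0989, 0.0152]
eef_rot: [[0.957, -0.29, -0.005], [-0.29, -0.957, -0.0], [-0.005, 0.002, -1.0]]
force: [-3.7, 0.9, 4.4]
finger_gap: -0.0001
grasp_force: 2.6
```

Call:
step_arm --pt "1 3 0 0 0" --pt "1 3 0 0 0" --pt "1 3 0 0 0" --pt "1 3 0 0 0" --pt "1 3 0 0 0" --pt "1 3 0 0 0" --pt "1 2 0 0 0" --pt "1 0 0 0 0"

```text
t: 5.88
tcp_pos: [0.5609, 0.0939, 0.0145]
eef_rot: [[0.957, -0.289, -0.014], [-0.289, -0.957, -0.001], [-0.014, 0.005, -1.0]]
force: [-8.9, 3.5, 7.3]
finger_gap: 0.0002
grasp_force: 2.7
```

```bash
cat > look.py <<'E'
import sys
from bench import ctrl
from h import *
np.set_printoptions(precision=4,suppress=True)
u=np.load('u.npy'); S=ctrl.read_state(); tp=np.array(S['tcp_pos'])
c,s=np.cos(u[2]),np.sin(u[2]); d=tp-[u[0],u[1],0]
print('tcp in unit',c*d[0]+s*d[1],-s*d[0]+c*d[1],tp[2],'t',S['t'],'F',np.array([[c,s,0],[-s,c,0],[0,0,1]])@S['force'])
n=sys.argv[1]
ims=[]
for cam in('wrist','top'):
    p=ctrl.grab_frame(cam); a=p['color'][...,::-1]
    q=proj(p,world(u,[[-.05,0,.05]]))[0]
    x,y=[int(v) for v in q]; h=60 if cam=='top' else 110
    x0,y0=max(0,x-h),max(0,y-h); ims.append(cv2.resize(a[y0:y0+2*h,x0:x0+2*h],(400,400),interpolation=cv2.INTER_CUBIC))
cv2.imwrite(f'pics/{n}.png',np.hstack(ims))
E
python3 look.py l1
```

```text
tcp in unit -0.06098213262200446 -0.0009819183076231613 0.014456418891710805 t 5.8833 F [-9.5472  0.7134  7.3481]
```

View pics/l1.png

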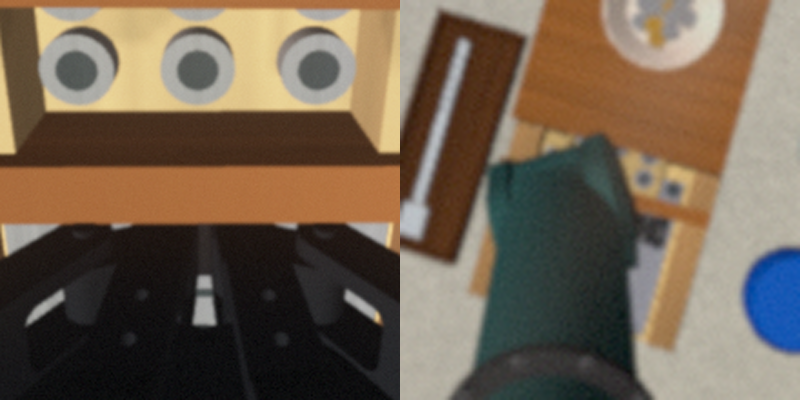

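The wrist view shows the finger against the board's outer face, plate pressed about 13 mm, board still ajar. I keep pushing.

Call:
step_arm --pt "1 3 0 0 0" --pt "1 3 0 0 0" --pt "1 3 0 0 0" --pt "1 3 0 0 0" --pt "1 3 0 0 0" --pt "1 3 0 0 0" --pt "1 2 0 0 0" --pt "1 0 0 0 0"

```text
t: 6.65
tcp_pos: [0.5801, 0.0881, 0.0143]
eef_rot: [[0.957, -0.289, -0.014], [-0.289, -0.957, -0.001], [-0.014, 0.005, -1.0]]
force: [-9.0, 2.8, 6.8]
finger_gap: -0.0002
grasp_force: 2.7
```

```bash
python3 look.py l2
```

```text
tcp in unit -0.04090651740479022 -0.0009545688378554233 0.014317793195663647 t 6.65 F [-9.4409  0.0745  6.8035]
```

View pics/l2.png

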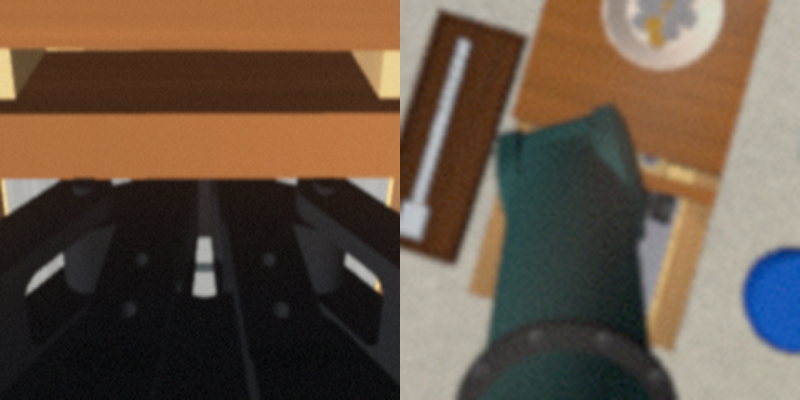

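The gap to the cabinet has narrowed and the drawer follows the finger steadily. I continue in smaller steps and watch the force.

Call:
step_arm --pt "1 3 0 0 0" --pt "1 3 0 0 0" --pt "1 3 0 0 0" --pt "1 2 0 0 0" --pt "1 2 0 0 0" --pt "1 1 0 0 0" --pt "1 0 0 0 0" --pt "1 0 0 0 0"

```text
t: 7.42
tcp_pos: [0.593, 0.0843, 0.0143]
eef_rot: [[0.957, -0.289, -0.015], [-0.289, -0.957, -0.0], [-0.014, 0.005, -1.0]]
force: [-10.2, 2.3, 6.1]
finger_gap: -0.0002
grasp_force: 2.8
```

Call:
step_arm --pt "1 2 0 0 0" --pt "1 2 0 0 0" --pt "1 2 0 0 0" --pt "1 2 0 0 0" --pt "1 0 0 0 0" --pt "1 0 0 0 0" --pt "1 0 0 0 0" --pt "1 0 0 0 0"

```text
t: 8.08
tcp_pos: [0.593, 0.084, 0.0137]
eef_rot: [[0.957, -0.289, -0.029], [-0.289, -0.957, 0.001], [-0.028, 0.008, -1.0]]
force: [-20.6, 7.2, 13.6]
finger_gap: 0.0003
grasp_force: 2.8
```

```bash
python3 look.py l3
```

```text
tcp in unit -0.027419238611415528 -0.0011357358472033861 0.013666025448592613 t 8.0833 F [-21.8436   0.8837  13.5876]
```

View pics/l3.png

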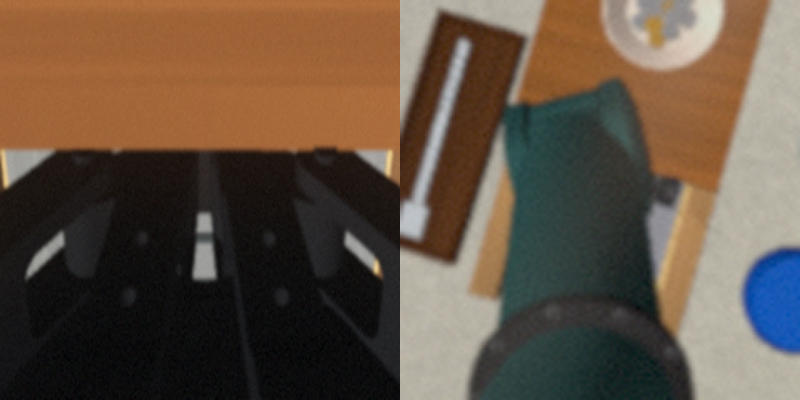

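The board is home: no gap to the cabinet is visible, and the push force rose to 22 N with no further travel. I back off level first, then lift.

Call:
step_arm --pt "1 -3 0 0 0" --pt "1 -3 0 0 0" --pt "1 -3 0 0 0" --pt "1 -3 0 0 0" --pt "1 -4 0 0 0" --pt "1 -4 0 0 0" --pt "1 -4 0 0 0" --pt "1 -4 0 0 0"

```text
t: 8.85
tcp_pos: [0.5854, 0.0881, 0.0166]
eef_rot: [[0.956, -0.292, 0.007], [-0.292, -0.956, 0.0], [0.007, -0.002, -1.0]]
force: [4.3, -0.7, 4.6]
finger_gap: -0.0001
grasp_force: 2.5
```

Call:
step_arm --pt "1 -2 0 -3 0" --pt "1 -2 0 -3 0" --pt "1 -2 0 -4 0" --pt "1 -2 0 -4 0" --pt "1 -2 0 -4 0" --pt "1 0 0 -6 0" --pt "1 0 0 -10 0" --pt "1 0 0 -10 0"

```text
t: 9.52
tcp_pos: [0.5711, 0.0918, 0.0596]
eef_rot: [[0.957, -0.291, -0.002], [-0.291, -0.957, -0.0], [-0.002, 0.001, -1.0]]
force: [0.4, 0.2, 0.0]
finger_gap: -0.0002
grasp_force: 0.0
```

Call:
step_arm --pt "1 -8 0 -20 0" --pt "1 -10 0 -20 0" --pt "1 -10 0 -20 0" --pt "1 -10 0 -20 0" --pt "1 -10 0 -20 0" --pt "1 -10 0 -20 0" --pt "1 0 0 0 0" --pt "1 0 0 0 0"

```text
t: 10.18
tcp_pos: [0.5171, 0.109, 0.181]
eef_rot: [[0.957, -0.29, 0.003], [-0.29, -0.957, 0.001], [0.002, -0.002, -1.0]]
force: [0.0, 0.5, -0.6]
finger_gap: -0.0
grasp_force: 0.0
```

```bash
python3 look.py l4
```

```text
tcp in unit -0.10731897697291241 0.0006946647132882039 0.18099214280795065 t 10.1833 F [-0.1171  0.4792 -0.5779]
```

View pics/l4.png

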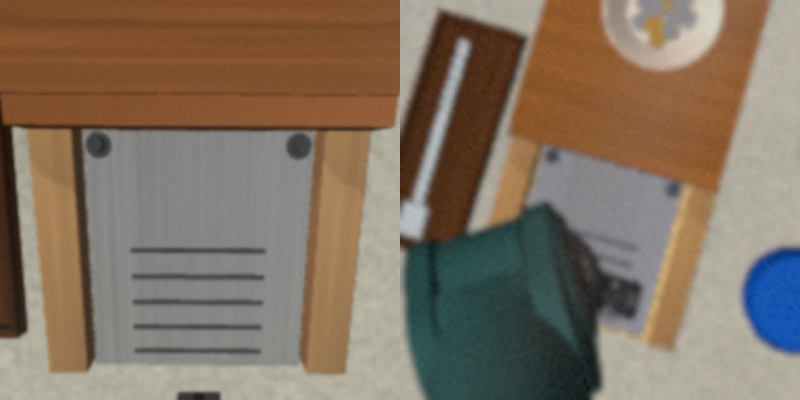

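The board sits flush against the cabinet. Both pins are up on its outer side, at (97,145) and (299,145), and the hand is clear. I hand in.

```bash
python3 -c "
from bench import ctrl
print(ctrl.sign_off())"
```

```text
the job is handed in; nothing more can be done
None
```

The drawer is shut and locked behind its raised pins in the last camera view, the hand is clear, and the job was handed in at about 10 s; the hand-in returned no verdict.

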